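Hold the sprung dish clamp open at its index

ROBOT

A 6-joint arm with a two-finger parallel gripper is mounted at the origin on a cart in front of the work surface, level with it; the furniture and walls round the work are solid. World frame = base frame: x ahead of the robot, y to its left, z up, the work surface at z = 0. Lengths are in m, angles in rad, forces in N, time in s.
With the tool pointing down it reaches from about 0.275 to 0.75 m from the base axis. Payload 10.2 kg.
Tool frame: the origin (TCP) lies on the centre line of the jaws, within the pads' length; the fingertips stand 11 mm ahead of it and the grasp point (between the pads) lies 8 mm behind it; z points along the fingers, y is the line along which they close (so a half turn about z gives the same grasp; the last joint's range is limited). The gripper opens to 88 mm and grips with 3 to 60 N. Pads are 18 mm wide; open, the fingers measure 123 mm over their backs; the gripper's body (75 mm by 187 mm) begins 45 mm behind the grasp point.
Start: joints at [-1.559, 0.313, 1.498, -0, 1.331, -0.223], TCP at [0.122, -0.511, 0.25] pointing down, gripper open.
Joint ranges: [-2.94, 2.94], [-0.97, 2.17], [0.19, 2.56], [-1.23, 4.37], [0.02, 3.11], [-2.88, 2.88]. Speed limits (rad/s): [2.39, 2.39, 3.01, 3.14, 3.14, 3.14].

INTERFACE

Orientations are given as a unit quaternion [w, x, y, z].
In Python, from plant import * gives the robot as it stands. The module is installed in compiled form; this text tells all that it offers.
- The arm moves only by the tool play_rows, never from a script. Its argument "steps" is a list that holds one entry, the list of rows, each a list of 7 numbers: the shift along the tool's x, y, z in m, then the turn, a rotation vector about the tool's x, y, z in degrees, then the opening, from 0 (shut) to 1 (fully open). A call has 1 to 12 rows; each row is the pose to reach, as a shift and turn from the pose commanded when the call began, along the tool's axes at that moment; what a row does not reach only later rows make up. A row lasts 1/10 s, in which the tool goes at most 50 mm and 8.59 degrees, less where a joint would pass 70% of its speed; a pose out of reach is approached as far as the arm can. A call with a gripper value outside its range is refused whole. The fingers move at their own pace and stop on an object; the grip force is fixed at half the most. Time passes only in rows, so rows that repeat a pose let the fingers close. It gives the time, the measured TCP pose, the force, the opening and the grip force at its end, in the units of the state.
- observe(): the state, without advancing time (a new reading comes with each control period).
- grab_frame(name): name is "scene" or "top" or "wrist"; returns a dict with "image" (384x512x3 uint8, red, green, blue), "camera_matrix" (3x3 intrinsics, pixels), "T" (4x4, takes a point from camera to world coordinates). Camera axes: x right, y down, z forward; pixel columns grow to the right and rows downward; lengths in m; the calibration is good to about 2 mm. The wrist camera is an equidistant fisheye: a pixel r from the principal point sees the ray r / f radians off the axis. A picture is of the moment at which its call begins. There is no depth.
- close_job(): hands the job in; it is judged then, once.
The state is a dict: "clock": time; "joint_pos": joint angles; "joint_velocities": joint speeds; "joint_efforts": joint torques, N m; "tcp_pos": TCP position; "orientation": TCP orientation; "contact_force": force on the tool from outside, world axes, zero at the start; "moment": the same for the moment, N m; "gripper_width": opening from 0.0 (shut) to 1.0 (fully open); "finger_force": force on a finger pad.
Only numpy, scipy, OpenCV 4.12 (cv2) and the standard library are available. Lean on these libraries where they do the work, as an engineer would, in place of code of your own. Each camera call takes 0.05 s, during which the arm holds its last target. There are 200 camera calls.

TASK

A vial with a green cap has been left standing on the dish clamp, in the way of its sliding jaw: stand it upright in the white tray with the other vials. Then pull the clamp's spring-loaded jaw back by its orange tab until the yellow pointer lines up with the red index on the scale, and keep holding it there, so that I can lay the culture dish in: finish with the jaw held at the index, for it springs shut when let go. Do not tip the green vial over, and leave the other vials and the culture dish as they stand.

Things in the scene. Friction and masses are not known exactly. Their poses are not given: they have to be found in the camera images.
- dish_clamp: Dish clamp fixed to the bench: grey base 186 (x) x 156 mm (y from -66 to 90), 10 mm thick. Origin on the bench, midway between the rods; the jaw is pulled to -x, scale on the +y side. Blue blocks 96 mm wide: fixed V jaw at x 65 to 89 mm (top z 38), end block at x -86 to -56 mm (top z 36). Guide rods with coil springs along x at y = -36 and +36 mm, coil tops at z 31, 56 mm free between the coils.
- sliding_jaw: Blue moving jaw, 24 (x) x 96 (y) mm, top 36 mm above the bench, orange tab on top. Slides 0 to 60 mm along the clamp's -x, starts shut (0). Springs push it shut: 5 N when shut, plus 100 N/m of pull (about 10 N at the index). Origin: on the base's top, 10 mm over the clamp's origin when shut, moves with the jaw; axes as the clamp's; jaw's middle at its x = 18 mm.
- pull_tab (a point): Middle of the orange pull tab: an upright plate 12 mm thick (clamp x), 40 mm wide (clamp y), standing on the jaw from 45 to 80 mm above the bench; this point is 60 mm above the bench. Axes as the clamp's. Free on all sides and above, once the vial is gone; fingertips kept 46 mm or more above the bench clear the rest of the clamp.
- jaw_pointer (a point): Tip of the yellow pointer that the jaw carries over the scale strip, at the jaw's middle; moves with the jaw.
- red_index: Red index locked on the scale strip, 14 (x) x 20 x 22 mm, with a steel thumb screw on top; it cannot move. Origin: its underside, at its middle in x, which is where the pointer must come to stand; x as the clamp's. It is set 40 to 56 mm from the shut jaw's pointer, towards -x. The pointer passes beside it without touching.
- green_vial: Closed specimen vial with green cap, 56 mm tall, 14 to 28 g: glass 24 mm in diameter, cap 27 mm and the top 10 mm. Origin: centre of its underside; z along its axis. Stands on the base plate (10 mm above the bench) between the sliding jaw and the end block, between the springs, where it blocks the jaw.
- vial_tray: Fixed white open tray 200 (x) x 150 (y) mm outside, 16 mm high, walls and floor 4 mm thick. Origin: centre of its underside, on the bench. Three other vials stand in its +x half; the -x half is free.
- blue_vial: Vial with blue cap, 27 mm diameter, 56 mm tall, standing in the tray's +x half. Origin: centre of its underside. To be left alone.
- red_vial: Vial with red cap, as the blue one, in the tray's +x half. To be left alone.
- white_vial: Vial with white cap, as the blue one, in the tray's +x half. To be left alone.
- petri_dish: Open glass culture dish, 67 mm diameter, 14 mm high, tan medium, standing on the bench to the right of the clamp. Origin: centre of its underside. To be left alone.

How it is judged:
By the outcome, as a careful person would: the job done as asked, in the order asked, and still so for the second after the job is handed in, while the arm keeps its last pose, push and grip.
It also fails if it takes over 48 s, if anything falls off the work surface, if the arm or the gripper's body presses on something with over 40 N, if the wrist force passes 120 N, or if a joint passes its speed limit or range.

## Working session

There is one attempt and no reset: what is moved stays moved. The work goes in short steps, Python scripts to look and compute and a tool call to move; the robot and the scene stay as the last step left them, time stands still between calls to the robot, and variables do not carry over. Pictures are saved under pics/ and viewed, at most 13 in all, crops included, and the job is handed in when it is done.

Besides the shell and the picture viewer there is one more tool, called after "Request:" by a JSON object that holds its "api" and its "payload". play_rows: Moves the arm, as the interface text tells. Its arguments: {"type":"object","properties":{"steps":{"type":"array","items":{"type":"array","items":{"type":"array","items":{"type":"number"}}}}},"required":["steps"]}

```bash
mkdir -p pics
python3 - <<'E'
from plant import *
import cv2,numpy as np,pickle
d={}
for n in("scene","top"):
    f=grab_frame(n);d[n]=f;cv2.imwrite(f"pics/{n}0.png",f["image"][:,:,::-1]);print(n,np.round(f["camera_matrix"],1).tolist(),np.round(f["T"],3).tolist())
pickle.dump(d,open("f0.pkl","wb"));s=observe();print(s)
E
```

```text
scene [[357.6, 0.0, 255.8], [0.0, 357.6, 194.2], [0.0, 0.0, 1.0]] [[-0.845, -0.279, 0.456, 0.081], [-0.535, 0.429, -0.728, 0.733], [0.007, -0.859, -0.512, 0.573], [0.0, 0.0, 0.0, 1.0]]
top [[412.5, 0.0, 256.3], [0.0, 412.5, 197.6], [0.0, 0.0, 1.0]] [[0.018, -0.991, 0.133, 0.368], [-1.0, -0.018, -0.001, 0.022], [0.003, -0.133, -0.991, 1.319], [0.0, 0.0, 0.0, 1.0]]
{'clock': 0.1, 'joint_pos': array([-1.55936783e+00,  3.13366760e-01,  1.49828473e+00, -3.79712243e-05,
        1.33101274e+00, -2.23417682e-01]), 'joint_velocities': array([-0.00219266, -0.00048126, -0.00065243,  0.00060059,  0.0005873 ,
       -0.00033028]), 'joint_efforts': array([ 3.71697679e-03, -4.02809143e+01, -2.52644473e+01,  6.96325558e-02,
        3.42249766e-02, -5.88006947e-05]), 'tcp_pos': array([ 0.12213226, -0.51040356,  0.24926101]), 'orientation': array([-5.34731361e-04,  9.93113155e-01,  1.17157905e-01,  3.83477732e-05]), 'contact_force': array([-0.5319956 , -0.17664226, -0.27884052]), 'moment': array([0.01613209, 0.01312822, 0.03744394]), 'finger_force': 0.0, 'gripper_width': 1.0020729069377152}
```

View pics/scene0.png

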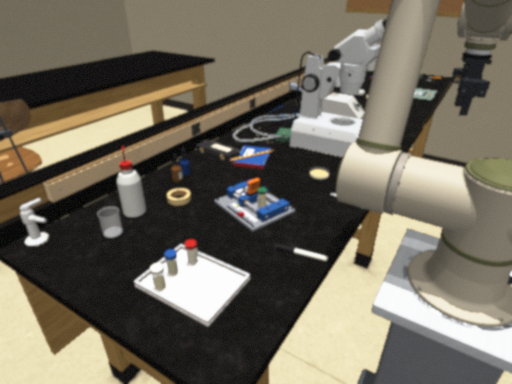

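View pics/top0.png

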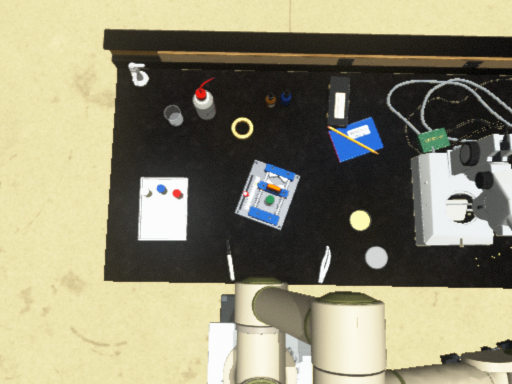

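The top view shows the clamp at about (268,194), with the green cap at (270,201), the orange tab at (270,188) and the red index at (247,194). The tray is at (163,209) with its vials at the upper edge, and the dish is at (360,220). I'll enlarge the clamp and tray.

```bash
cat > h.py <<'E'
import numpy as np,cv2,pickle
def proj_to_z(f,uv,z):
    K=f["camera_matrix"];T=f["T"]
    r=T[:3,:3]@np.linalg.solve(K,[uv[0],uv[1],1.]);o=T[:3,3]
    return o+r*(z-o[2])/r[2]
def pix(f,P):
    T=np.linalg.inv(f["T"]);p=T[:3,:3]@np.asarray(P)+T[:3,3];q=f["camera_matrix"]@p;return q[:2]/q[2]
E
python3 - <<'E'
from h import *
d=pickle.load(open("f0.pkl","rb"))
t=d["top"]["image"][150:240,225:315];s=d["scene"]["image"][170:235,205:305]
t=cv2.resize(t,None,fx=6,fy=6,interpolation=cv2.INTER_CUBIC)
cv2.imwrite("pics/c1.png",t[:,:,::-1])
# cap/dish/tray blobs
im=d["top"]["image"];h=cv2.cvtColor(im,cv2.COLOR_RGB2HSV)
def blob(name,lo,hi,box):
    x0,y0,x1,y1=box;m=cv2.inRange(h[y0:y1,x0:x1],lo,hi);n,l,st,c=cv2.connectedComponentsWithStats(m)
    for k in range(1,n):
        if st[k,4]>5:print(name,np.round(c[k]+[x0,y0],1),st[k,4])
blob("green",(45,80,40),(90,255,255),(230,155,305,235))
blob("orange",(8,150,120),(22,255,255),(230,155,305,235))
blob("red",(0,120,80),(6,255,255),(230,155,305,235));blob("red",(172,120,80),(180,255,255),(230,155,305,235))
blob("yellow",(23,120,120),(35,255,255),(230,155,305,235))
blob("blue",(95,120,80),(125,255,255),(230,155,305,235))
blob("trayblue",(95,120,60),(125,255,255),(135,170,195,245))
blob("trayred",(0,120,60),(8,255,255),(135,170,195,245))
m=cv2.inRange(h[165:250,125:200],(0,0,120),(180,60,255));c,_=cv2.findContours(m,0,2);c=max(c,key=cv2.contourArea);r=cv2.minAreaRect(c);print("tray",r,cv2.boxPoints(r)+[125,165])
for p in cv2.boxPoints(r)+[125,165]:print(proj_to_z(d["top"],p,0.016))
E
```

```text
green [269.5 199.1] 59
orange [273.4 187. ] 49
red [246.4 194.6] 9
blue [279.6 171.2] 229
blue [271.9 189.1] 130
blue [263.1 215.3] 283
trayblue [160.6 188. ] 47
trayred [176.5 193.1] 49
tray ((37.5, 43.5), (63.0, 49.0), 90.0) [[138. 177.]
 [187. 177.]
 [187. 240.]
 [138. 240.]]
[0.60261649 0.40119257 0.016     ]
[0.60547842 0.24422436 0.016     ]
[0.40450717 0.2362034  0.016     ]
[0.40178219 0.39001116 0.016     ]
```

View pics/c1.png

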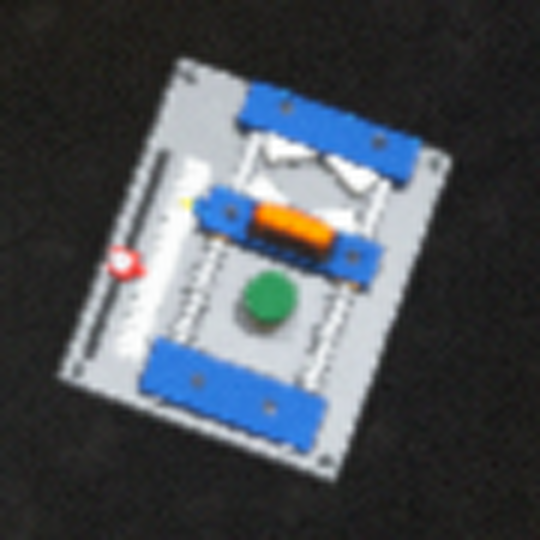

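The crop puts the base corners at about (180,60), (452,155), (335,480) and (62,375) in crop pixels. The cap is at (270,297), the tab at (293,224), the pointer tip at (188,204) and the index at (125,263). Next I'll fit the clamp pose.

Run:
```python
from h import *
from scipy.optimize import least_squares
d=pickle.load(open("f0.pkl","rb"));f=d["top"]
c=lambda a,b:np.array([225+(a+.5)/6-.5,150+(b+.5)/6-.5])
L=[(93,90,10),(93,-66,10),(-93,-66,10),(-93,90,10),(89,48,38),(-86,-48,36),(-86,48,36),(18,0,80)]
I=[c(180,60),c(452,155),c(335,480),c(62,375),c(252,82),c(312,452),c(140,392),c(293,217)]
def W(p,l):
    x,y,t=p;l=np.array(l)/1000;return np.array([x+np.cos(t)*l[0]-np.sin(t)*l[1],y+np.sin(t)*l[0]+np.cos(t)*l[1],l[2]])
g=lambda p:np.concatenate([pix(f,W(p,l))-i for l,i in zip(L,I)])
s=least_squares(g,[.38,0,-.35]);print("clamp",s.x,np.degrees(s.x[2]));print(np.round(s.fun.reshape(-1,2),2).tolist())
v=proj_to_z(f,c(270,297),.066);print("vial",v)
x,y,t=s.x;R=np.array([[np.cos(t),np.sin(t)],[-np.sin(t),np.cos(t)]])
print("vial in clamp",R@(v[:2]-[x,y]))
for n,q,z in(("index",(125,260),.04),("ptr",(188,204),.02)):
  w=proj_to_z(f,c(*q),z);print(n,R@(w[:2]-[x,y]))
print("tab",W(s.x,(18,0,60)))
for n,p,z in(("blue",(160.6,188),.056+.004),("red",(176.5,193.1),.06),("dish",(360,220),.014),("mscope",(412,245),.05)):print(n,proj_to_z(f,p,z))
np.save("clamp.npy",s.x)
```

```text
clamp [ 0.552266   -0.02614311 -0.33108904] -18.9700044404136
[[-0.04, -0.48], [0.06, -0.11], [0.29, -0.03], [-0.35, 0.71], [-0.03, -0.54], [-0.06, 0.07], [-0.36, -0.44], [0.47, 0.75]]
vial [ 0.53229753 -0.01988761  0.066     ]
vial in clamp [-0.02091745 -0.00057545]
index [-0.02497992  0.07744444]
ptr [0.01732017 0.05776952]
tab [ 0.5692884  -0.03199443  0.06      ]
blue [0.56151159 0.31678777 0.06      ]
red [0.54650146 0.26705583 0.06      ]
dish [ 0.47737975 -0.30930711  0.014     ]
mscope [ 0.40053072 -0.45823885  0.05      ]
```

Request:
{"api": "play_rows", "payload": {"steps": [[[0.118, -0.28, 0, 0, 0, 32.4, 1], [0.118, -0.28, 0, 0, 0, 32.4, 1], [0.118, -0.28, 0, 0, 0, 32.4, 1], [0.118, -0.28, 0, 0, 0, 32.4, 1], [0.118, -0.28, 0, 0, 0, 32.4, 1], [0.118, -0.28, 0, 0, 0, 32.4, 1], [0.118, -0.28, 0, 0, 0, 32.4, 1], [0.118, -0.28, 0, 0, 0, 32.4, 1]]]}}

```text
clock: 0.9
tcp_pos: [0.1719, -0.2104, 0.25]
orientation: [0.001, 0.986, -0.164, 0.0]
contact_force: [0.3, -1.6, 0.4]
gripper_width: 1.002
finger_force: 0.0
```

```bash
cat >> h.py <<'E'
def tool_delta(s,target,yawx):
    """shift (tool axes) and turn (deg, about tool z) to world TCP target with tool x at yawx deg, tool down"""
    from scipy.spatial.transform import Rotation as Ro
    w,x,y,z=s["orientation"];R=Ro.from_quat([x,y,z,w])
    a=np.radians(yawx);G=Ro.from_matrix([[np.cos(a),np.sin(a),0],[np.sin(a),-np.cos(a),0],[0,0,-1]])
    return np.round(R.inv().apply(np.array(target)-s["tcp_pos"]),4),np.round((R.inv()*G).as_rotvec(degrees=True),2)
E
python3 - <<'E'
from plant import *
from h import *
s=observe();print(s["tcp_pos"],s["joint_pos"],tool_delta(s,[.532,-.020,.16],-18.97))
E
```

```text
[ 0.17192625 -0.2104385   0.2499716 ] [-1.32797666e+00 -3.03821801e-01  2.11696537e+00 -6.67396713e-05
  1.32682912e+00  5.72072161e-01] (array([ 0.2791, -0.2968,  0.0898]), array([ 0.08, -0.05,  0.11]))
```

Request:
{"api": "play_rows", "payload": {"steps": [[[0.279, -0.297, 0.07, 0, 0, 0, 1], [0.279, -0.297, 0.07, 0, 0, 0, 1], [0.279, -0.297, 0.07, 0, 0, 0, 1], [0.279, -0.297, 0.07, 0, 0, 0, 1], [0.279, -0.297, 0.07, 0, 0, 0, 1], [0.279, -0.297, 0.07, 0, 0, 0, 1], [0.279, -0.297, 0.07, 0, 0, 0, 1], [0.279, -0.297, 0.07, 0, 0, 0, 1], [0.279, -0.297, 0.09, 0, 0, 0, 1], [0.279, -0.297, 0.09, 0, 0, 0, 1], [0.279, -0.297, 0.09, 0, 0, 0, 1]]]}}

```text
clock: 2.0
tcp_pos: [0.5321, -0.0213, 0.1586]
orientation: [0.0, 0.986, -0.165, -0.001]
contact_force: [0.4, 0.5, -0.4]
gripper_width: 1.0
finger_force: 0.0
```

```bash
cat >> h.py <<'E'
def fish_pix(f,P):
    T=np.linalg.inv(f["T"]);p=T[:3,:3]@np.asarray(P)+T[:3,3];K=f["camera_matrix"]
    r=np.hypot(p[0],p[1]);th=np.arctan2(r,p[2]);return np.array([K[0,2]+K[0,0]*th*p[0]/r,K[1,2]+K[1,1]*th*p[1]/r])
def fish_to_z(f,uv,z):
    K=f["camera_matrix"];T=f["T"];a=np.array([(uv[0]-K[0,2])/K[0,0],(uv[1]-K[1,2])/K[1,1]]);t=np.hypot(*a)
    r=T[:3,:3]@np.array([*(np.sin(t)*a/t),np.cos(t)]);o=T[:3,3];return o+r*(z-o[2])/r[2]
E
python3 - <<'E'
from plant import *
from h import *
s=observe();print(s["tcp_pos"],s["joint_pos"])
f=grab_frame("wrist");pickle.dump(f,open("w1.pkl","wb"));cv2.imwrite("pics/w1.png",f["image"][:,:,::-1]);print(np.round(f["camera_matrix"],1),np.round(f["T"],3))
print("vial cap expected px",fish_pix(f,[.532,-.020,.066]),"tab top",fish_pix(f,[.5693,-.032,.08]))
E
```

```text
[ 0.53212226 -0.02125963  0.15860106] [-2.59986079e-01  4.18911221e-01  1.59824854e+00 -2.52652396e-04
  1.12672620e+00  1.64181324e+00]
[[297.3   0.  257.3]
 [  0.  297.3 189.2]
 [  0.    0.    1. ]] [[-0.325 -0.896 -0.304  0.611]
 [-0.946  0.308  0.103 -0.049]
 [ 0.001  0.321 -0.947  0.293]
 [ 0.     0.     0.     1.   ]]
vial cap expected px [254.90921252 197.33848995] tab top [253.61320683 153.61256281]
```

View pics/w1.png

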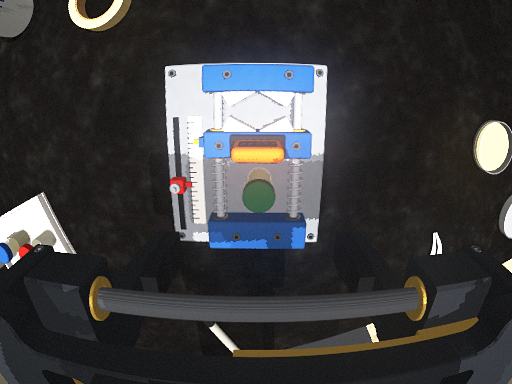

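The wrist view shows the cap at about (258,196), the tab at (258,151), the pointer at (197,142) and the index at (178,186), with its mark at about (190,185). I'll refit the clamp from this view.

Run:
```python
from h import *
from scipy.optimize import least_squares
f=pickle.load(open("w1.pkl","rb"))
im=f["image"];h=cv2.cvtColor(im,cv2.COLOR_RGB2HSV)
def W(p,l):
    x,y,t=p;l=np.array(l)/1000;return np.array([x+np.cos(t)*l[0]-np.sin(t)*l[1],y+np.sin(t)*l[0]+np.cos(t)*l[1],l[2]])
L=[(93,90,10),(93,-66,10),(89,48,38),(89,-48,38),(-93,90,10),(-93,-66,10)]
I=np.array([(165.5,66),(326,65.5),(202.5,66),(312,65.5),(182,241.5),(316.5,241.5)])
g=lambda p:np.concatenate([fish_pix(f,W(p,l))-i for l,i in zip(L,I)])
s=least_squares(g,[.55,-.026,-.33],x_scale=[.01,.01,.01]);print("clamp wrist",s.x,np.degrees(s.x[2]));print(np.round(s.fun.reshape(-1,2),2).tolist())
print("top",np.load("clamp.npy"))
x,y,t=s.x;R=np.array([[np.cos(t),np.sin(t)],[-np.sin(t),np.cos(t)]])
def blob(n,lo,hi,z,box=(160,60,330,260)):
    x0,y0,x1,y1=box;m=cv2.inRange(h[y0:y1,x0:x1],lo,hi);k,l,st,c=cv2.connectedComponentsWithStats(m)
    j=1+np.argmax(st[1:,4]);u=c[j]+[x0,y0];w=fish_to_z(f,u,z);print(n,st[j],np.round(u,1),"world",np.round(w,4),"clamp",np.round(R@(w[:2]-s.x[:2]),4))
blob("green",(45,80,20),(90,255,255),.066)
blob("orange",(8,150,60),(22,255,255),.075)
blob("red",(0,150,80),(6,255,255),.035)
blob("yellow",(23,150,120),(35,255,255),.02)
w=im[125:215,165:215];cv2.imwrite("pics/c2.png",cv2.resize(w,None,fx=6,fy=6,interpolation=cv2.INTER_CUBIC)[:,:,::-1])
```

```text
clamp wrist [ 0.5490497  -0.02918655 -0.32315796] -18.515587281528827
[[-1.65, 1.28], [1.59, -1.16], [-1.35, -0.2], [2.59, -0.46], [-4.06, 1.11], [2.53, 0.61]]
top [ 0.552266   -0.02614311 -0.33108904]
green [ 83 135  31  18 382] [258.2 203. ] world [ 0.5264 -0.0209  0.066 ] clamp [-0.0241  0.0006]
orange [ 71  87  53  16 379] [256.8 154.4] world [ 0.567  -0.0337  0.075 ] clamp [0.0185 0.0015]
red [ 10 117  22  17 166] [180.9 183.5] world [0.5565 0.0447 0.035 ] clamp [-0.0164  0.0724]
yellow [ 74  90  47  10 355] [258.3 154.4] world [ 0.5555 -0.0311  0.02  ] clamp [0.0067 0.0002]
```

View pics/c2.png

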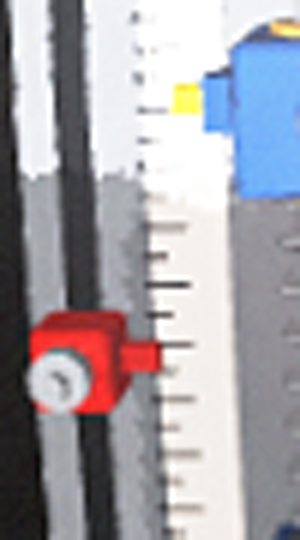

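The index mark is at crop (145,355), which is about px (189,184). The pointer tip is at crop (175,98), about (194,141). My corner readings are rough, so I'll take the edges numerically.

Run:
```python
from h import *
from scipy.optimize import least_squares
f=pickle.load(open("w1.pkl","rb"));im=f["image"];h=cv2.cvtColor(im,cv2.COLOR_RGB2HSV)
m=cv2.inRange(h,(100,120,40),(125,255,255));m[:,:195]=0;m[:,330:]=0;m[260:]=0
c,_=cv2.findContours(m,0,2)
for k in c:
    if cv2.contourArea(k)>300:print(cv2.boundingRect(k),cv2.approxPolyDP(k,3,True).reshape(-1,2).tolist())
g=im.astype(int).sum(2)
for v in(75,150,200,230):print(v,"base edges",np.where(np.abs(np.diff(g[v,150:345]))>90)[0]+150)
for v in(185,196,205):print(v,[tuple(map(int,h[v,u])) for u in range(236,284,4)])
p=np.load("clamp.npy")
def W(l):
    x,y,t=p;l=np.array(l)/1000;return np.array([x+np.cos(t)*l[0]-np.sin(t)*l[1],y+np.sin(t)*l[0]+np.cos(t)*l[1],l[2]])
for l in[(89,48,38),(89,-48,38),(65,48,38),(30,48,36),(30,-48,36),(6,-48,36),(-56,48,36),(-56,-48,36),(-86,48,36),(-86,-48,36),(93,90,10),(93,-66,10)]:print(l,np.round(fish_pix(f,W(l)),1))
```

```text
(208, 213, 98, 36) [[208, 222], [211, 248], [304, 247], [305, 222], [301, 213], [302, 218], [297, 221], [286, 220], [285, 213], [229, 213], [228, 219], [217, 221], [212, 213]]
(264, 132, 47, 27) [[264, 133], [283, 133], [289, 157], [310, 156], [310, 133]]
(199, 132, 53, 26) [[199, 146], [204, 147], [205, 157], [229, 156], [229, 135], [251, 133], [205, 132], [199, 138]]
(202, 64, 112, 28) [[202, 66], [203, 91], [313, 90], [312, 66]]
75 base edges [164 165 167 168 173 175 176 201 224 227 228 283 284 286 290 292 313 316
 317 322 326]
150 base edges [167 173 174 179 180 203 229 231 283 310 323 324]
200 base edges [171 172 177 178 182 183 190 191 192 197 198 204 241 242 274 319 320]
230 base edges [174 175 207 292 305 316 317]
185 [(170, 10, 152), (159, 12, 153), (12, 23, 163), (49, 46, 95), (58, 63, 109), (54, 63, 109), (57, 64, 112), (55, 63, 106), (52, 63, 109), (17, 17, 135), (155, 10, 150), (173, 14, 149)]
196 [(135, 13, 152), (150, 12, 145), (65, 83, 107), (64, 76, 107), (64, 82, 106), (63, 75, 105), (62, 73, 102), (62, 77, 106), (66, 82, 106), (65, 77, 106), (162, 9, 147), (156, 9, 143)]
205 [(124, 12, 145), (125, 11, 145), (86, 16, 110), (69, 96, 104), (70, 99, 106), (66, 97, 100), (69, 95, 105), (67, 91, 106), (68, 99, 103), (69, 50, 97), (126, 9, 144), (126, 9, 141)]
(89, 48, 38) [197.4  63.2]
(89, -48, 38) [310.9  62.9]
(65, 48, 38) [197.8  90.7]
(30, 48, 36) [199.4 130.5]
(30, -48, 36) [309.  130.4]
(6, -48, 36) [308. 157.]
(-56, 48, 36) [204.4 220.4]
(-56, -48, 36) [304.5 220.5]
(-86, 48, 36) [206.6 247.5]
(-86, -48, 36) [302.5 247.6]
(93, 90, 10) [160.7  64.8]
(93, -66, 10) [324.3  62.6]
```

Request:
{"api": "play_rows", "payload": {"steps": [[[0.0, 0.0015, 0.05, 0, 0, 0, 0.6], [0.0, 0.0015, 0.078, 0, 0, 0, 0.6], [0.0, 0.0015, 0.078, 0, 0, 0, 0.6], [0.0, 0.0015, 0.078, 0, 0, 0, 0.6], [0.0, 0.0015, 0.078, 0, 0, 0, 0.6]]]}}

```text
clock: 2.55
tcp_pos: [0.5326, -0.0226, 0.084]
orientation: [0.0, 0.986, -0.165, 0.002]
contact_force: [0.1, -0.3, 0.0]
gripper_width: 0.601
finger_force: 0.0
```

Run:
```python
from plant import *
from h import *
s=observe();print(s["tcp_pos"],s["gripper_width"])
f=grab_frame("wrist");pickle.dump(f,open("w2.pkl","wb"));cv2.imwrite("pics/w2.png",f["image"][:,:,::-1])
print("tcp px",fish_pix(f,s["tcp_pos"]),"tip",fish_pix(f,s["tcp_pos"]-[0,0,.011]))
```

```text
[ 0.53258508 -0.02262896  0.08401681] 0.6006083588180999
tcp px [256.02639911 257.15581382] tip [256.090707   246.97106856]
```

View pics/w2.png

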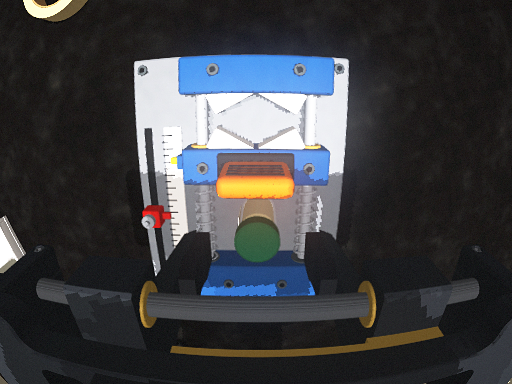

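The cap is centred at u≈257 between the finger edges at 209 and 307 (middle 258), so the alignment is good. I'll lower and grip.

Request:
{"api": "play_rows", "payload": {"steps": [[[0, 0, 0.025, 0, 0, 0, 0.6], [0, 0, 0.025, 0, 0, 0, 0.6], [0, 0, 0.025, 0, 0, 0, 0.6], [0, 0, 0.025, 0, 0, 0, 0.25], [0, 0, 0.025, 0, 0, 0, 0.2], [0, 0, 0.025, 0, 0, 0, 0.1], [0, 0, 0.025, 0, 0, 0, 0], [0, 0, 0.025, 0, 0, 0, 0], [0, 0, 0.025, 0, 0, 0, 0], [0, 0, 0.025, 0, 0, 0, 0]]]}}

```text
clock: 3.6
tcp_pos: [0.5319, -0.022, 0.0571]
orientation: [0.0, 0.986, -0.165, 0.0]
contact_force: [0.0, -0.8, 6.2]
gripper_width: 0.286
finger_force: 30.0
```

Request:
{"api": "play_rows", "payload": {"steps": [[[0, 0, -0.02, 0, 0, 0, 0], [0, 0, -0.05, 0, 0, 0, 0], [0, 0, -0.09, 0, 0, 0, 0], [0, 0, -0.1, 0, 0, 0, 0], [-0.02, -0.03, -0.1, 0, 0, 0, 0], [-0.043, -0.069, -0.1, 0, 0, 0, 0], [-0.065, -0.105, -0.1, 0, 0, 0, 0], [-0.09, -0.145, -0.1, 0, 0, 0, 0], [-0.11, -0.175, -0.1, 0, 0, 0, 0], [-0.135, -0.215, -0.1, 0, 0, 0, 0], [-0.16, -0.255, -0.1, 0, 0, 0, 0], [-0.18, -0.285, -0.1, 0, 0, 0, 0]]]}}

```text
clock: 4.8
tcp_pos: [0.4525, 0.3083, 0.1558]
orientation: [0.0, 0.986, -0.164, -0.001]
contact_force: [0.8, 0.2, -0.5]
gripper_width: 0.29
finger_force: 30.0
```

Run:
```python
from plant import *
from h import *
s=observe();print(s["tcp_pos"],s["joint_pos"],s["contact_force"],s["gripper_width"],tool_delta(s,[.453,.318,.085],-18.97))
f=grab_frame("wrist");cv2.imwrite("pics/w3.png",f["image"][:,:,::-1])
```

```text
[0.45251879 0.30826417 0.1557671 ] [3.83854581e-01 4.51978547e-01 1.55558688e+00 2.98435367e-04
 1.13547157e+00 2.28412648e+00] [ 0.75214234  0.1889797  -0.51356874] 0.289819034511349 (array([-0.0026, -0.0094,  0.0708]), array([0.04, 0.07, 0.09]))
```

View pics/w3.png

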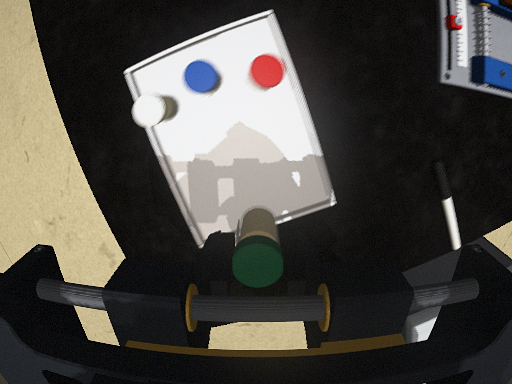

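The vial is held at (258,262), and the tray corners are at (125,71), (272,12), (336,205) and (201,246). I'll check the placing point against this view.

Run:
```python
from plant import *
from h import *
f=grab_frame("wrist");s=observe();p=s["tcp_pos"]
for c in[(125,71),(272,12),(336,205),(201,246)]:print(fish_to_z(f,c,.016)[:2])
print("target",fish_pix(f,[.453,.318,.004]),"vial bottom px if upright",fish_pix(f,p-[0,0,.047]),"top",fish_pix(f,p+[0,0,.009]))
```

```text
[0.59628268 0.39602242]
[0.59741494 0.24740534]
[0.40014213 0.24377215]
[0.40052884 0.39164215]
target [250.06369607 176.60580961] vial bottom px if upright [259.36094337 217.89604561] top [260.09207844 263.68218839]
```

Request:
{"api": "play_rows", "payload": {"steps": [[[-0.003, -0.009, 0.04, 0, 0, 0, 0], [-0.003, -0.009, 0.07, 0, 0, 0, 0], [-0.003, -0.009, 0.09, 0, 0, 0, 0], [-0.003, -0.009, 0.1, 0, 0, 0, 0], [-0.003, -0.009, 0.104, 0, 0, 0, 0], [-0.003, -0.009, 0.1055, 0, 0, 0, 0], [-0.003, -0.009, 0.1055, 0, 0, 0, 0], [-0.003, -0.009, 0.1055, 0, 0, 0, 0], [-0.003, -0.009, 0.1055, 0, 0, 0, 0]]]}}

```text
clock: 5.8
tcp_pos: [0.4542, 0.3157, 0.0518]
orientation: [-0.0, 0.986, -0.165, 0.0]
contact_force: [-0.3, -0.2, 0.1]
gripper_width: 0.288
finger_force: 30.0
```

Request:
{"api": "play_rows", "payload": {"steps": [[[0, 0, 0.0005, 0, 0, 0, 0], [0, 0, 0.0005, 0, 0, 0, 0], [0, 0, 0.001, 0, 0, 0, 0], [0, 0, 0.001, 0, 0, 0, 0]]]}}

```text
clock: 6.2
tcp_pos: [0.4544, 0.3157, 0.0511]
orientation: [-0.0, 0.986, -0.165, 0.001]
contact_force: [-1.3, -1.1, 8.4]
gripper_width: 0.291
finger_force: 30.0
```

Contact with the tray floor at 8 N. I'll ease up a touch, open and retreat.

Request:
{"api": "play_rows", "payload": {"steps": [[[0, 0, -0.0004, 0, 0, 0, 0], [0, 0, -0.0004, 0, 0, 0, 0.32], [0, 0, -0.0004, 0, 0, 0, 0.36], [0, 0, -0.0004, 0, 0, 0, 0.42], [0, 0, -0.0004, 0, 0, 0, 0.6], [0, 0, -0.0004, 0, 0, 0, 0.6], [0, 0, -0.0004, 0, 0, 0, 0.6], [0, 0, -0.02, 0, 0, 0, 0.6], [0, 0, -0.06, 0, 0, 0, 0.6], [0, 0, -0.1, 0, 0, 0, 0.6], [0, 0, -0.1, 0, 0, 0, 0.6]]]}}

```text
clock: 7.3
tcp_pos: [0.4559, 0.3165, 0.1553]
orientation: [-0.002, 0.986, -0.164, 0.004]
contact_force: [0.6, 0.4, -0.3]
gripper_width: 0.605
finger_force: 0.0
```

Run:
```python
from plant import *
from h import *
s=observe();print(s["tcp_pos"],s["joint_pos"])
# tab top-cam est (.5693,-.032); wrist est (.567,-.0337)
print(tool_delta(s,[.568,-.033,.15],71.3))
f=grab_frame("wrist");a=cv2.resize(f["image"],(384,288));b=cv2.resize(grab_frame("scene")["image"][230:330,120:270],(384,256))
cv2.imwrite("pics/w4.png",np.vstack([a,b])[:,:,::-1])
```

```text
[0.45591827 0.31648272 0.15526496] [ 3.95684526e-01  4.62628211e-01  1.54042828e+00 -3.30317112e-07
  1.12927496e+00  2.29695590e+00]
(array([0.2194, 0.2942, 0.005 ]), array([ 4.000e-02, -5.900e-01, -9.023e+01]))
```

View pics/w4.png

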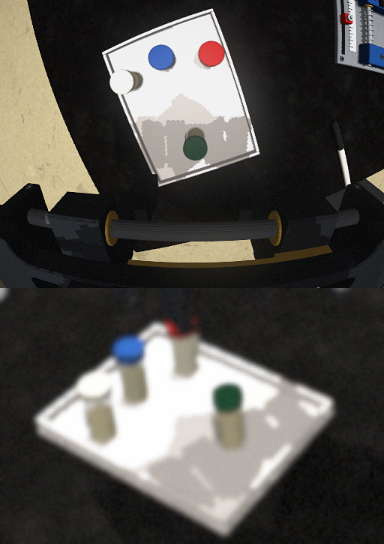

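The picture shows the green vial upright in the tray's free half, with the others undisturbed. Now to a point above the tab, with the closing line along clamp x.

Request:
{"api": "play_rows", "payload": {"steps": [[[0.219, 0.294, 0, 0, 0, -90, 1], [0.219, 0.294, 0, 0, 0, -90, 1], [0.219, 0.294, 0, 0, 0, -90, 1], [0.219, 0.294, 0, 0, 0, -90, 1], [0.219, 0.294, 0, 0, 0, -90, 1], [0.219, 0.294, 0, 0, 0, -90, 1], [0.219, 0.294, 0, 0, 0, -90, 1], [0.219, 0.294, 0, 0, 0, -90, 1], [0.219, 0.294, 0, 0, 0, -90, 1], [0.219, 0.294, 0, 0, 0, -90, 1], [0.219, 0.294, 0, 0, 0, -90, 1], [0.219, 0.294, 0, 0, 0, -90, 1]]]}}

```text
clock: 8.6
tcp_pos: [0.565, -0.0336, 0.1485]
orientation: [-0.001, 0.813, 0.582, -0.001]
contact_force: [-0.3, -0.1, -0.7]
gripper_width: 1.001
finger_force: 0.0
```

Run:
```python
from plant import *
from h import *
s=observe();print(s["tcp_pos"],s["joint_pos"],tool_delta(s,[.568,-.033,.06],71.2))
f=grab_frame("wrist");pickle.dump(f,open("w5.pkl","wb"));cv2.imwrite("pics/w5.png",f["image"][:,:,::-1])
print("tcp px at z .08",fish_pix(f,[*s["tcp_pos"][:2],.08]))
```

```text
[ 0.56496331 -0.03357663  0.1485286 ] [-2.66322469e-01  4.98184731e-01  1.50346677e+00 -1.31497680e-05
  1.14298723e+00  6.24254970e-02] (array([0.0015, 0.003 , 0.0885]), array([-0.17,  0.01, -0.04]))
tcp px at z .08 [257.76984552 207.32900195]
```

View pics/w5.png

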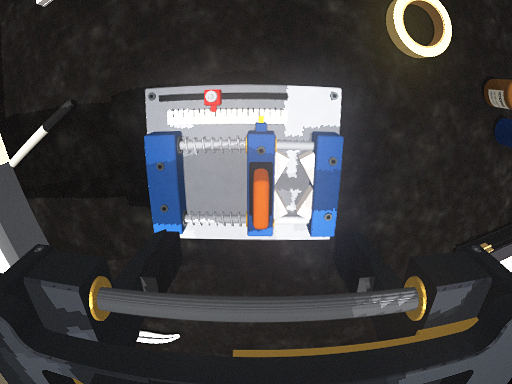

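This view shows the pointer tip at (262,119), the index mark at (213,109) and the tab at (262,198), with the TCP at 258. I'll lower and grip the tab.

Request:
{"api": "play_rows", "payload": {"steps": [[[0.003, 0.003, 0.05, 0, 0, 0, 1], [0.003, 0.003, 0.088, 0, 0, 0, 1], [0.003, 0.003, 0.088, 0, 0, 0, 1], [0.003, 0.003, 0.088, 0, 0, 0, 0.8], [0.003, 0.003, 0.088, 0, 0, 0, 0.5], [0.003, 0.003, 0.088, 0, 0, 0, 0.3], [0.003, 0.003, 0.088, 0, 0, 0, 0], [0.003, 0.003, 0.088, 0, 0, 0, 0], [0.003, 0.003, 0.088, 0, 0, 0, 0], [0.003, 0.003, 0.088, 0, 0, 0, 0], [0.003, 0.003, 0.088, 0, 0, 0, 0]]]}}

```text
clock: 9.75
tcp_pos: [0.5694, -0.0318, 0.0623]
orientation: [0.0, 0.814, 0.581, -0.0]
contact_force: [0.2, 0.4, -0.4]
gripper_width: 0.298
finger_force: 0.0
```

```bash
cat > meas.py <<'E'
from plant import *
from h import *
import sys
s=observe();f=grab_frame("wrist");pickle.dump(f,open(sys.argv[1]+".pkl","wb"))
print(s["clock"],s["tcp_pos"],s["contact_force"],s["gripper_width"],s["finger_force"])
t=np.load("clamp.npy")[2];cx=np.array([np.cos(t),np.sin(t)])
h=cv2.cvtColor(f["image"],cv2.COLOR_RGB2HSV);h[230:]=0
for n,lo,hi in(("red",(0,150,70),(6,255,255)),("yellow",(24,150,120),(35,255,255))):
    m=cv2.inRange(h,lo,hi);m[:, :100]=0;m[:,400:]=0;m[160:]=0
    k,l,st,c=cv2.connectedComponentsWithStats(m)
    for j in range(1,k):
        if st[j,4]>8:
            print(n,st[j],np.round(c[j],1),"clampx",np.round(cx@fish_to_z(f,c[j],.02)[:2],4))
            if n=="red":
                for v in range(st[j,1],st[j,1]+st[j,3]):
                    u=np.where(l[v]==j)[0];print("  row",v,u.min(),u.max(),"mid x",np.round(cx@fish_to_z(f,((u.min()+u.max())/2,v),.02)[:2],4))
E
python3 meas.py w6
```

```text
9.75 [ 0.5694398  -0.03176536  0.06225341] [ 0.169081    0.43954006 -0.36781551] 0.2977683224706857 0.0
red [172  94  27  32 379] [187.4 108.8] clampx 0.5068
  row 94 184 196 mid x 0.5086
  row 95 173 197 mid x 0.5055
  row 96 173 197 mid x 0.5055
  row 97 173 197 mid x 0.5055
  row 98 172 197 mid x 0.5052
  row 99 172 197 mid x 0.5051
  row 100 172 197 mid x 0.5051
  row 101 172 197 mid x 0.5051
  row 102 172 197 mid x 0.5051
  row 103 172 197 mid x 0.5051
  row 104 191 197 mid x 0.5109
  row 105 191 197 mid x 0.5109
  row 106 191 197 mid x 0.5109
  row 107 172 197 mid x 0.505
  row 108 172 197 mid x 0.505
  row 109 173 197 mid x 0.5053
  row 110 173 197 mid x 0.5052
  row 111 173 195 mid x 0.5046
  row 112 173 197 mid x 0.5052
  row 113 173 198 mid x 0.5055
  row 114 173 197 mid x 0.5051
  row 115 173 195 mid x 0.5045
  row 116 173 193 mid x 0.5038
  row 117 175 190 mid x 0.5035
  row 118 183 190 mid x 0.506
  row 119 183 190 mid x 0.506
  row 120 183 190 mid x 0.5059
  row 121 183 190 mid x 0.5059
  row 122 183 190 mid x 0.5059
  row 123 183 190 mid x 0.5059
  row 124 183 190 mid x 0.5058
  row 125 183 190 mid x 0.5058
yellow [252 132   8  10  72] [255.5 136.1] clampx 0.5476
```

Request:
{"api": "play_rows", "payload": {"steps": [[[0, 0, 0.002, 0, 0, 0, 0], [0, 0, 0.002, 0, 0, 0, 0], [0, 0, 0.002, 0, 0, 0, 0], [0, 0, 0.002, 0, 0, 0, 0], [0, 0, 0.002, 0, 0, 0, 0], [0, 0, 0.002, 0, 0, 0, 0]]]}}

```text
clock: 10.4
tcp_pos: [0.5682, -0.0313, 0.0599]
orientation: [-0.001, 0.814, 0.581, -0.001]
contact_force: [-5.4, 1.6, 3.5]
gripper_width: 0.135
finger_force: 30.0
```

The tab is gripped (12 mm, 30 N). Pull slowly to about 38 mm, then measure.

Request:
{"api": "play_rows", "payload": {"steps": [[[0, -0.004, 0, 0, 0, 0, 0], [0, -0.008, 0, 0, 0, 0, 0], [0, -0.012, 0, 0, 0, 0, 0], [0, -0.016, 0, 0, 0, 0, 0], [0, -0.02, 0, 0, 0, 0, 0], [0, -0.024, 0, 0, 0, 0, 0], [0, -0.028, 0, 0, 0, 0, 0], [0, -0.032, 0, 0, 0, 0, 0], [0, -0.035, 0, 0, 0, 0, 0], [0, -0.038, 0, 0, 0, 0, 0], [0, -0.038, 0, 0, 0, 0, 0], [0, -0.038, 0, 0, 0, 0, 0]]]}}

```text
clock: 11.6
tcp_pos: [0.5345, -0.0195, 0.06]
orientation: [0.001, 0.814, 0.581, 0.001]
contact_force: [9.5, -1.0, -8.1]
gripper_width: 0.136
finger_force: 30.0
```

```bash
python3 meas.py w7 | grep -v "row \(9\|10\|111\|112\)"
python3 - <<'E'
from h import *
f=pickle.load(open("w7.pkl","rb"));cv2.imwrite("pics/w7.png",cv2.resize(f["image"][85:165,190:310],None,fx=6,fy=6,interpolation=cv2.INTER_CUBIC)[:,:,::-1])
E
```

```text
11.6 [ 0.53447376 -0.01951672  0.05997172] [ 9.47162085 -1.0259453  -8.13523153] 0.136179624194953 30.021023587323725
red [233  93  25  33 362] [245.9 108.5] clampx 0.5051
  row 110 234 257 mid x 0.5049
  row 113 234 257 mid x 0.5048
  row 114 234 257 mid x 0.5048
  row 115 234 256 mid x 0.5045
  row 116 242 254 mid x 0.5063
  row 117 242 249 mid x 0.5048
  row 118 242 249 mid x 0.5048
  row 119 242 249 mid x 0.5048
  row 120 242 249 mid x 0.5048
  row 121 242 249 mid x 0.5048
  row 122 242 249 mid x 0.5048
  row 123 243 249 mid x 0.5051
  row 124 243 249 mid x 0.5051
  row 125 243 249 mid x 0.5051
yellow [254 133   8   9  72] [257.5 137. ] clampx 0.5118
```

View pics/w7.png

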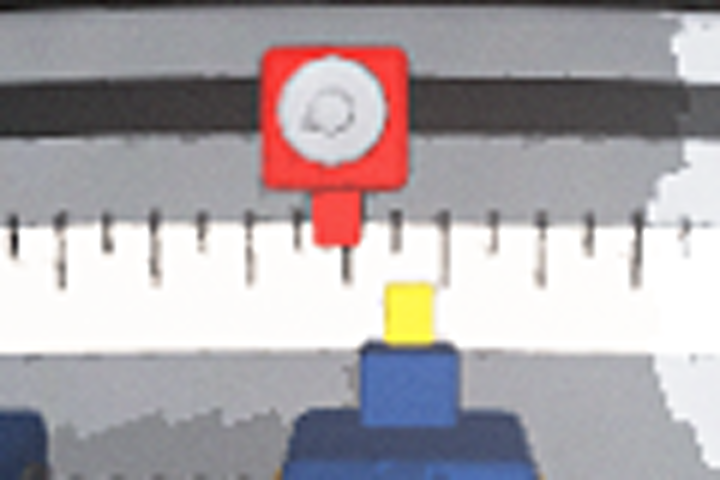

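Pointer is at u≈257.5 and the index mark at 245.7, so about 7 mm remain (ticks are 5 mm, 8 px). I'll pull 6 mm more and re-measure.

Request:
{"api": "play_rows", "payload": {"steps": [[[0, -0.002, 0, 0, 0, 0, 0], [0, -0.004, 0, 0, 0, 0, 0], [0, -0.006, 0, 0, 0, 0, 0], [0, -0.006, 0, 0, 0, 0, 0], [0, -0.006, 0, 0, 0, 0, 0], [0, -0.006, 0, 0, 0, 0, 0]]]}}

```text
clock: 12.25
tcp_pos: [0.5289, -0.0176, 0.06]
orientation: [0.001, 0.814, 0.581, 0.001]
contact_force: [9.3, -0.0, -9.3]
gripper_width: 0.139
finger_force: 30.0
```

```bash
python3 meas.py w8 | grep -v "row \(9\|10\|111\|112\)"
```

```text
12.25 [ 0.52893651 -0.01758113  0.05998051] [ 9.25291434e+00 -2.77869487e-03 -9.29645163e+00] 0.1390861982102306 30.024745089467615
red [244  93  24  33 363] [255.4 108.5] clampx 0.5048
  row 110 244 267 mid x 0.5048
  row 113 244 267 mid x 0.5048
  row 114 244 267 mid x 0.5048
  row 115 244 266 mid x 0.5045
  row 116 246 265 mid x 0.5048
  row 117 252 259 mid x 0.5048
  row 118 252 259 mid x 0.5048
  row 119 252 259 mid x 0.5048
  row 120 252 259 mid x 0.5048
  row 121 252 259 mid x 0.5048
  row 122 252 259 mid x 0.5048
  row 123 252 258 mid x 0.5045
  row 124 252 258 mid x 0.5045
  row 125 253 258 mid x 0.5048
yellow [254 132   8  10  74] [257.5 136.9] clampx 0.506
```

Request:
{"api": "play_rows", "payload": {"steps": [[[0, -0.0012, 0, 0, 0, 0, 0], [0, -0.0012, 0, 0, 0, 0, 0], [0, -0.0012, 0, 0, 0, 0, 0], [0, -0.0012, 0, 0, 0, 0, 0], [0, -0.0012, 0, 0, 0, 0, 0]]]}}

```text
clock: 12.8
tcp_pos: [0.5278, -0.0172, 0.06]
orientation: [0.001, 0.814, 0.581, 0.001]
contact_force: [9.6, -0.5, -7.4]
gripper_width: 0.13
finger_force: 30.0
```

```bash
python3 meas.py w9 | grep -v "row \(9\|10\|111\|112\)"
python3 - <<'E'
from plant import *
from h import *
f=pickle.load(open("w9.pkl","rb"));a=cv2.resize(f["image"][85:165,190:310],(600,400),interpolation=cv2.INTER_CUBIC)
b=cv2.resize(grab_frame("top")["image"][165:250,125:385],(600,196),interpolation=cv2.INTER_CUBIC)
cv2.imwrite("pics/w9.png",np.vstack([a,b])[:,:,::-1])
E
```

```text
12.8 [ 0.52784209 -0.01722496  0.05997824] [ 9.56650101 -0.45476035 -7.43487641] 0.1301317056083606 30.02547370037064
red [246  93  24  33 355] [257.3 108.4] clampx 0.5047
  row 110 246 269 mid x 0.5048
  row 113 246 269 mid x 0.5048
  row 114 246 268 mid x 0.5045
  row 115 247 268 mid x 0.5048
  row 116 248 266 mid x 0.5045
  row 117 254 261 mid x 0.5048
  row 118 254 261 mid x 0.5048
  row 119 254 261 mid x 0.5048
  row 120 254 261 mid x 0.5048
  row 121 254 261 mid x 0.5048
  row 122 254 260 mid x 0.5045
  row 123 254 260 mid x 0.5045
  row 124 254 260 mid x 0.5045
  row 125 255 259 mid x 0.5045
yellow [254 132   8  10  72] [257.6 136.9] clampx 0.5049
```

View pics/w9.png

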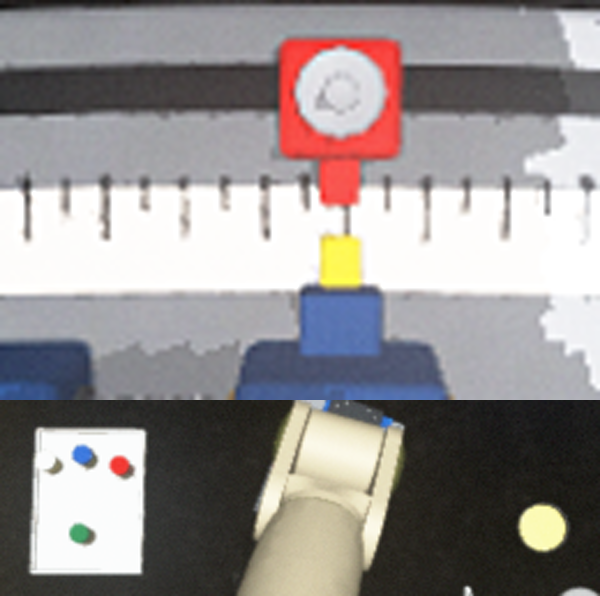

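The pointer and index mark line up within about 0.3 mm. The grip is holding, the green vial is upright in the tray and the dish is untouched. Handing in.

```bash
python3 -c "
from plant import *
print(close_job())"
```

```text
the job is handed in; nothing more can be done
None
```

The green vial stands upright in the tray's free half, the clamp jaw is held at the red index (pointer within about 0.3 mm in the wrist view), and the job is handed in; the other vials and the dish were not touched.

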